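# Clamp and open the safety-capped bottle of label remover

### The arm

A 6-joint arm with a two-finger parallel gripper is mounted at the origin on a cart in front of the work surface, level with it; the furniture and walls round the work are solid. World frame = base frame: x ahead of the robot, y to its left, z up, the work surface at z = 0. Lengths are in m, angles in rad, forces in N, time in s.
With the tool pointing down it reaches from about 0.3 to 0.825 m from the base axis. Payload 5.4 kg.
Tool frame: the origin (TCP) lies at the very end of the fingers, on their centre line; the grasp point (between the pads) lies 19 mm behind it (ctrl.grasp_offset is the distance from the TCP to the grasp point, in m); z points along the fingers, y is the direction in which the jaws open and shut (so a half turn about z gives the same grasp; the last joint's range is limited). The gripper opens to 92 mm and grips with 3 to 60 N. Pads are 20 mm wide; open, the fingers measure 128 mm over their backs; the gripper's body (75 mm by 189 mm) begins 69 mm behind the grasp point.
Start: joints at [0.942, 0.158, 1.597, -0, 1.386, -0.21], TCP at [0.234, 0.525, 0.215] pointing down, gripper open.
Joint ranges: [-2.91, 2.91], [-0.94, 2.29], [0.18, 2.7], [-1.29, 4.43], [0.17, 2.64], [-3, 3]. Speed limits (rad/s): [2.57, 2.57, 3.14, 3.14, 3.14, 3.14].

### API

Orientations are given as a rotation vector (axis times angle).
In Python, from station import ctrl gives the robot as it stands. The module is installed in compiled form; this text tells all that it offers.
- The arm moves only by the shell command python3 -m inch 'ROWS' [FORCE]. ROWS is text: rows parted by semicolons, each of 7 numbers parted by spaces: the turn, a rotation vector about the world's x, y, z in rad, then the shift along the world's x, y, z in m, then the finger opening in m, from 0 to 0.0919. A call has exactly 8 rows; each row is the pose to reach, as a shift and turn from the pose commanded when the call began; what a row does not reach only later rows make up. A row lasts 1/12 s, in which the tool goes at most 41.7 mm and 7.16 degrees, less where a joint would pass 70% of its speed; a pose out of reach is approached as far as the arm can. A call with a gripper value outside its range is refused whole. The fingers move at their own pace and stop on an object; FORCE is the grip in N (left out, the last holds). Time passes only in rows, so rows that repeat a pose let the fingers close, or fill a call up. It gives the time, the measured TCP pose, the force and the opening at its end, in the units of the state.
- ctrl.read_state(): the state, without advancing time (a new reading comes with each control period).
- ctrl.camera(name): name is "side" or "top" or "wrist"; returns a dict with "img" (420x560x3 uint8, red, green, blue), "depth" (420x560 float32, m along the optical axis (not along the pixel's ray), 0 where there is no reading), "fx", "fy", "cx", "cy" (pixels), "dist" ([k1, k2, p1, p2, k3] as OpenCV has them; the pictures are not rectified), "T" (4x4, takes a point from camera to world coordinates); the wrist camera has in their place "T_tool_cam" (4x4, takes a point from camera to tool coordinates, whose origin is the TCP and whose axes are the flange's). Camera axes: x right, y down, z forward; pixel columns grow to the right and rows downward; lengths in m; the calibration is good to about 2 mm. A picture is of the moment at which its call begins: read the wrist's pose just before it.
- ctrl.job_done(): hands the job in, once; it reports no verdict.
The state is a dict: "time_s": time; "joints": joint angles; "joint_velocities": joint speeds; "joint_efforts": joint torques, N m; "ee_pos": TCP position; "orientation": TCP orientation; "force": force on the tool from outside, world axes, zero at the start; "moment": the same for the moment, N m; "opening": finger opening in m.
Only numpy, scipy, OpenCV 4.12 (cv2) and the standard library are available. Lean on these libraries where they do the work, as an engineer would, in place of code of your own. Each camera call takes 0.05 s, during which the arm holds its last target.

### The job

The bottle of label remover stands loose in the bench bottle clamp. Press the clamp's pedal down to its stop so that the clamp locks the bottle and it cannot turn, then press the red push-and-turn safety cap down, twist it anticlockwise (seen from above) to free it, and lift it straight up off the neck. Finish while still holding the cap level in the gripper a few centimetres above the open bottle, with the bottle left upright in the locked clamp and the other things on the counter undisturbed.

Things in the scene. Friction and masses are not known exactly. Their poses are not given: they have to be found in the camera images.
- pedal (a joint): Angle in rad of the clamp's pedal, a steel lever with a ribbed black rubber tread (56 x 42 mm). 0 = up as found, sloping up towards its free end at 0.76 rad; 0.72 = down on its rubber stop, nearly level. A return spring resists with about 14 N at the tread at first, less further down; past about 0.62 it goes over dead centre onto the stop and stays down by itself when let go.
- pedal_pivot (a point): Fixed point on the pedal's pivot, 62 mm above the counter. Its x axis is level and points from the pedal to the bottle (its y axis is the pivot line); the pedal reaches out the opposite way (-x). The bottle's place is 94 mm from it along +x.
- tread (a point): Middle of the upper face of the pedal's tread, 88 mm from the pivot; it swings with the pedal and comes down 57 mm, to 67 mm above the counter, moving out about 25 mm from the pivot on the way.
- bottle_seat (a point): Fixed point of the clamp: middle of the smooth steel disc on which the bottle stands (unclamped it tends to spin with the cap), 12 mm above the counter; same axes as pedal_pivot. Round it: a green V-block behind the bottle (+x), 81 mm high, and the rubber jaw in front, which the pedal pushes on. Clamping shifts the bottle up to 3 mm towards +x.
- bottle_rim (a point): Middle of the top of the neck, 136 mm above the bottle's underside (148 mm above the counter as found); z up along the bottle. White round bottle, 62 mm across, 98 mm to its sloping shoulder, neck 31 mm across with three lugs; a blue-striped label; 0.3 to 0.6 kg.
- cap_center (a point): Middle of the red ribbed round safety cap, 52 mm across and 29 mm high (top 14.5 mm above, lower edge 14.5 mm below this point); z is its axis. As found it is locked, 2.5 mm below bottle_rim, its x axis in line with that of bottle_rim. The shoulder lies 14 mm below the cap's lower edge. It lifts straight off once pressed and turned (see cap_liner).
- stapler_mid (a point): Bystander: red and black stapler, 155 x 34 x 47 mm, its middle. Behind it (+x), on the right of the counter, stands a fixed white paper sorter, 240 mm high, with a mug on it: pass over or in front of it.
- staples_box_mid (a point): Bystander: orange card box of staples, 86 x 47 x 27 mm, its middle.
- calculator_mid (a point): Bystander: grey calculator, 116 x 67 x 15 mm, its middle.
- till_roll_1_mid (a point): Bystander: standing white till roll, 60 mm across, 80 mm high, its middle.
- cap_liner (a joint): Spring liner disc inside the cap, m: 0 locked, -0.005 cap pressed fully down, 0.004 cap off. To open: press the cap down 4 to 5 mm (6 N at first, 13 N at the bottom), keep it down and turn it about 60 degrees anticlockwise seen from above (free from 38, firm end stop at 82). Unpressed it stays locked; clockwise it does not turn.
Mind the look-alikes: they are no part of the job. Leave any green or yellow look-alike of the part that bears bottle_rim alone.

How it is judged:
By the outcome, as a careful person would: the job done as asked, in the order asked, and still so for the second after the job is handed in, while the arm keeps its last pose, push and grip.
It also fails if it takes over 54 s, if anything falls off the work surface, if the arm or the gripper's body presses on something with over 40 N, if the wrist force passes 120 N, or if a joint passes its speed limit or range.

## Working session

There is one attempt and no reset: what is moved stays moved. The work goes in short steps, Python scripts to look and compute and a shell command to move; the robot and the scene stay as the last step left them, time stands still between calls to the robot, and variables do not carry over. Pictures are saved under pics/ and viewed, and the job is handed in when it is done.

```bash
mkdir -p pics
cat > h.py <<'E'
import numpy as np, cv2
from station import ctrl
def snap(n,f):
    c=ctrl.camera(n); cv2.imwrite(f'pics/{f}.png',c['img'][:,:,::-1]); np.savez(f'pics/{f}.npz',**c); return c
def world(c,u,v,T=None,d=None):
    T=c['T'] if T is None else T
    K=np.array([[c['fx'],0,c['cx']],[0,c['fy'],c['cy']],[0,0,1.]])
    p=cv2.undistortPoints(np.array([[[u,v]]],float),K,np.array(c['dist'],float))[0,0]
    z=c['depth'][int(v),int(u)] if d is None else d
    return (T@np.array([p[0]*z,p[1]*z,z,1]))[:3]
def cloud(c,T=None):
    T=c['T'] if T is None else T
    K=np.array([[c['fx'],0,c['cx']],[0,c['fy'],c['cy']],[0,0,1.]])
    H,W=c['depth'].shape
    uv=np.stack(np.meshgrid(np.arange(W),np.arange(H)),-1).reshape(-1,1,2).astype(float)
    p=cv2.undistortPoints(uv,K,np.array(c['dist'],float))[:,0]
    z=c['depth'].reshape(-1).astype(float)
    P=np.c_[p*z[:,None],z]
    return (P@T[:3,:3].T+T[:3,3]).reshape(H,W,3), c['depth']>0
E
python3 - <<'E'
from h import *
s=ctrl.read_state(); print(s)
for n in('side','top','wrist'):
    c=snap(n,n+'0')
    if 'T' in c: print(n,c['T'])
    else: print(c['T_tool_cam'])
E
```

```text
{'time_s': 0.0, 'joints': array([ 9.41912484e-01,  1.59042168e-01,  1.59822134e+00, -2.38031179e-05,
        1.38621634e+00, -2.10119069e-01]), 'joint_velocities': array([ 0.0013525 ,  0.00028688, -0.00070459,  0.00254729, -0.00167839,
        0.00024361]), 'joint_efforts': array([ 4.36607061e-04, -3.85569763e+01, -3.22105086e+01,  7.02614221e-02,
        3.76610679e-02, -1.24204007e-04]), 'ee_pos': array([0.23347029, 0.52477725, 0.21362826]), 'orientation': array([-6.52835982e-01, -3.07224792e+00,  2.72168645e-03]), 'force': array([-0.70195179,  0.32743686, -0.75565901]), 'moment': array([-0.03114847,  0.03247619,  0.00839485]), 'opening': 0.09178571145838794}
side [[ 0.83736919 -0.26190518  0.47981091 -0.05819717]
 [-0.54646755 -0.42297792  0.72281595 -1.04426825]
 [ 0.01364018 -0.8674649  -0.49731137  0.79842372]
 [ 0.          0.          0.          1.        ]]
top [[-0.02145458 -0.98666229  0.16136052  0.35036762]
 [-0.99976275  0.02056599 -0.00717525 -0.04890402]
 [ 0.00376101 -0.16147618 -0.98686944  1.56032103]
 [ 0.          0.          0.          1.        ]]
[[ 4.00859515e-04 -9.67099837e-01 -2.54396825e-01  7.22521480e-02]
 [ 9.99999909e-01  3.50895483e-04  2.41781767e-04  6.75917970e-04]
 [-1.44560411e-04 -2.54396899e-01  9.67099890e-01 -1.70297912e-01]
 [ 0.00000000e+00  0.00000000e+00  0.00000000e+00  1.00000000e+00]]
```

View pics/side0.png

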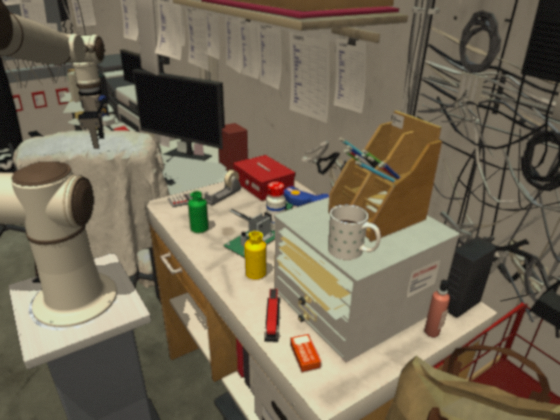

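View pics/top0.png

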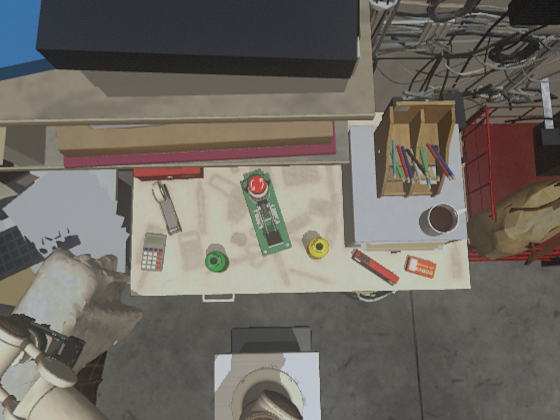

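View pics/wrist0.png

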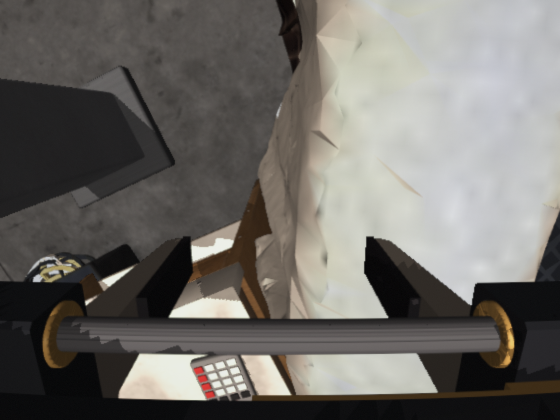

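Run:
```python
from h import *
c=dict(np.load('pics/top0.npz')); 
im=cv2.resize(c['img'][150:300,120:360,::-1],None,fx=3.3,fy=3.3,interpolation=cv2.INTER_CUBIC); cv2.imwrite('pics/z1.png',im)
s=dict(np.load('pics/side0.npz'))
im=cv2.resize(s['img'][140:340,150:400,::-1],None,fx=3,fy=3,interpolation=cv2.INTER_CUBIC); cv2.imwrite('pics/z2.png',im)
W,ok=cloud(c)
for u,v in[(258,186),(262,182),(272,232),(276,238),(270,205),(286,250),(250,176),(244,172),(200,145),(300,150),(250,160),(300,120),(200,100),(250,172),(400,210),(300,260),(217,260),(318,246),(442,220)]: print(u,v,W[v,u].round(3))
img=c['img'].astype(int)
m=(img[...,0]>150)&(img[...,1]<90)&(img[...,2]<90)
m[:, :240]=0;m[:,280:]=0;m[:168]=0;m[205:]=0
P=W[m];print(P.shape,np.median(P,0)); t=P[P[:,2]>np.percentile(P[:,2],30)]; print(t.min(0),t.max(0),(t.min(0)+t.max(0))/2)
```

```text
258 186 [0.637 0.013 0.158]
262 182 [0.649 0.001 0.155]
272 232 [ 0.508 -0.024  0.107]
276 238 [ 0.488 -0.036  0.131]
270 205 [ 0.605 -0.018  0.012]
286 250 [ 0.462 -0.066 -0.007]
250 176 [0.687 0.041 0.07 ]
244 172 [ 0.717  0.065 -0.003]
200 145 [0.594 0.087 0.732]
300 150 [ 0.596 -0.088  0.68 ]
250 160 [0.582 0.004 0.67 ]
300 120 [ 0.573 -0.079  0.913]
200 100 [0.6   0.056 0.925]
250 172 [ 0.716  0.045 -0.001]
400 210 [ 0.547 -0.375  0.234]
300 260 [ 0.43  -0.109 -0.004]
217 260 [0.429 0.138 0.106]
318 246 [ 0.464 -0.159  0.102]
442 220 [ 0.509 -0.466  0.298]
(160, 3) [0.64307424 0.01573046 0.15909162]
[ 0.61855612 -0.00775376  0.15772335] [0.66641992 0.03880195 0.16789624] [0.64248802 0.01552409 0.1628098 ]
```

View pics/z1.png

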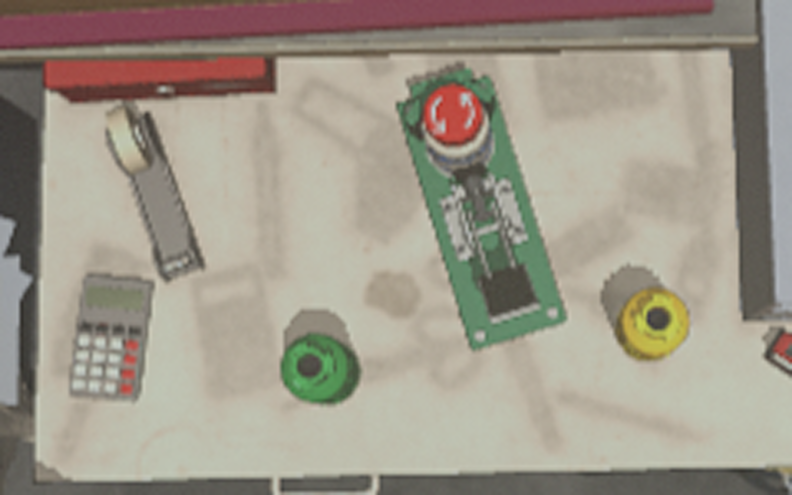

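View pics/z2.png

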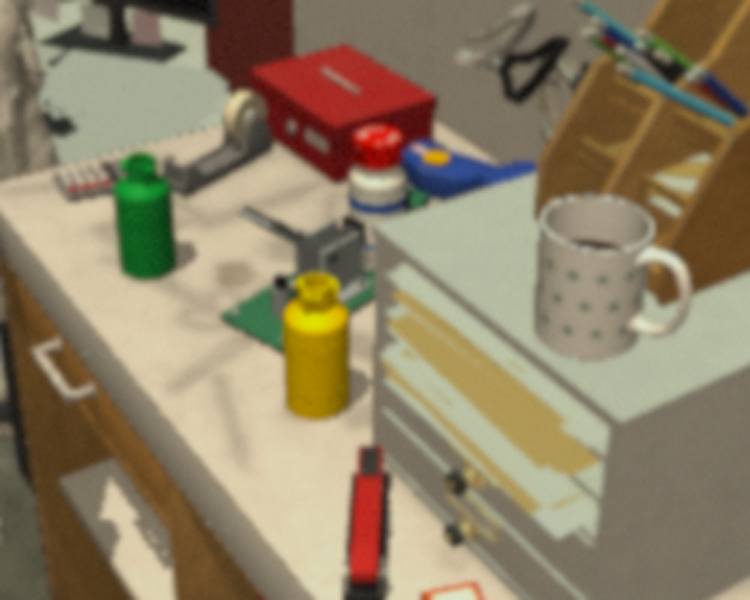

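Run:
```python
from h import *
c=dict(np.load('pics/top0.npz')); W,ok=cloud(c); img=c['img'].astype(int)
g=(img[...,1]>img[...,0]+20)&(img[...,1]>img[...,2]+5)&(W[...,2]<0.03)&(W[...,2]>-.02)
g[:, :235]=0;g[:,300:]=0;g[:165]=0
P=W[g][:,:2].astype(np.float32); r=cv2.minAreaRect(P);print(len(P),r,cv2.boxPoints(r).round(3).tolist())
cap=np.array([.6425,.0155])
for a in(.30,.32,.34):
    x=np.array([np.cos(a),np.sin(a)]); y=np.array([-x[1],x[0]])
    print(a,(np.array(r[0])-cap)@x,(np.array(r[0])-cap)@y)
# tread: dark pixels near (275,238)
b=(img.sum(2)<150)&(W[...,2]>.06)&(W[...,2]<.16); b[:,:260]=0;b[:,292:]=0;b[:222]=0;b[252:]=0
T=W[b];print(len(T),T.mean(0),T.min(0),T.max(0)); v=np.array(T.mean(0)[:2])-cap;print(np.hypot(*v),np.arctan2(-v[1],-v[0]))
```

```text
888 ((0.5846630334854126, -0.00048457831144332886), (0.2636968791484833, 0.09367597848176956), 16.160491943359375) [[0.4449999928474426, 0.00800000037997961], [0.47099998593330383, -0.0820000022649765], [0.7239999771118164, -0.008999999612569809], [0.6980000138282776, 0.08100000023841858]]
0.3 -0.059977530417713226 0.0018213413728482546
0.32 -0.059929110912424186 0.0030204477566288922
0.34 -0.05985672056181433 0.004218346001578981<stdin>:12: RuntimeWarning: Mean of empty slice.
  ret = um.true_divide(
Traceback (most recent call last):
ValueError: zero-size array to reduction operation minimum which has no identity
```

```bash
python3 -m inch '0 0 -0.12 0.01 -0.025 0.003 0.0919;0 0 -0.24 0.02 -0.05 0.006 0.0919;0 0 -0.36 0.03 -0.075 0.01 0.0919;0 0 -0.48 0.04 -0.1 0.013 0.0919;0 0 -0.6 0.05 -0.125 0.016 0.0919;0 0 -0.72 0.06 -0.15 0.018 0.0919;0 0 -0.84 0.07 -0.175 0.02 0.0919;0 0 -0.96 0.08 -0.2 0.02 0.0919'
python3 -m inch '0 0 -0.12 0.01 -0.025 0 0.0919;0 0 -0.24 0.02 -0.05 0 0.0919;0 0 -0.36 0.03 -0.075 0 0.0919;0 0 -0.48 0.04 -0.1 0 0.0919;0 0 -0.6 0.05 -0.125 0 0.0919;0 0 -0.72 0.06 -0.15 0 0.0919;0 0 -0.84 0.07 -0.175 0 0.0919;0 0 -0.96 0.08 -0.2 0 0.0919'
python3 -m inch '0 0 -0.1 0.01 -0.025 0 0.0919;0 0 -0.2 0.02 -0.05 0 0.0919;0 0 -0.3 0.03 -0.075 0 0.0919;0 0 -0.4 0.04 -0.1 0 0.0919;0 0 -0.5 0.05 -0.13 0 0.0919;0 0 -0.51 0.057 -0.155 0 0.0919;0 0 -0.51 0.057 -0.155 0 0.0919;0 0 -0.51 0.057 -0.155 0 0.0919'
cat >> h.py <<'E'
from scipy.spatial.transform import Rotation as Rn
def wT(s,c):
    T=np.eye(4);T[:3,:3]=Rn.from_rotvec(s['orientation']).as_matrix();T[:3,3]=s['ee_pos'];return T@c['T_tool_cam']
E
python3 - <<'E'
from h import *
s=ctrl.read_state();print(s['ee_pos'],s['orientation'],s['joints'],s['force']);c=snap('wrist','w1');T=wT(s,c);np.save('pics/w1T.npy',T)
E
```

```text
time_s: 0.82
ee_pos: [0.3141, 0.3241, 0.2348]
orientation: [2.005, 2.418, 0.001]
force: [0.4, -0.5, 0.6]
opening: 0.0917
time_s: 1.48
ee_pos: [0.3939, 0.124, 0.2344]
orientation: [-2.895, -1.219, 0.0]
force: [0.9, -1.0, 0.1]
opening: 0.0919
time_s: 2.15
ee_pos: [0.4507, -0.0304, 0.2342]
orientation: [-3.108, -0.455, 0.001]
force: [-0.2, 0.4, -0.8]
opening: 0.0916
[ 0.45070766 -0.03044978  0.23424532] [-3.10775158e+00 -4.54863740e-01  1.29652342e-03] [-3.36293223e-01 -1.85791863e-01  1.89865814e+00  2.66556144e-04
  1.42979588e+00  9.43800857e-01] [-0.22635219  0.36876181 -0.79008666]
```

View pics/w1.png

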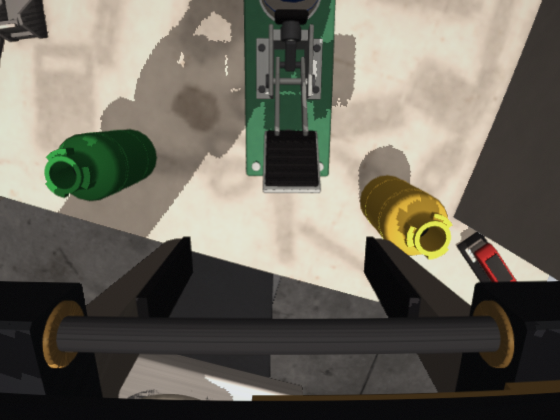

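Run:
```python
from h import *
c=dict(np.load('pics/w1.npz'));T=np.load('pics/w1T.npy');W,ok=cloud(c,T)
for u,v in[(268,133),(314,133),(291,133),(291,145),(291,158),(291,170),(266,181),(318,181),(291,186),(290,40),(291,90)]: print(u,v,W[v,u].round(3))
img=c['img'].astype(int)
b=(img.sum(2)<110)&(W[...,2]>.08)&(W[...,2]<.16); b[:,:262]=0;b[:,322:]=0;b[:128]=0;b[186:]=0
P=W[b];print(len(P),P.mean(0),P.min(0),P.max(0)); r=cv2.minAreaRect(P[:,:2].astype(np.float32));print(r)
q=P-P.mean(0);u,sv,vt=np.linalg.svd(q,full_matrices=0);print(vt,sv)
g=(img[...,1]>img[...,0]+25)&(abs(W[...,2])<.02);g[:,:240]=0;g[:,340:]=0;g[185:]=0
for v in (110,120,130,140,150):
    us=np.where(g[v])[0];print(v,W[v,us[0]].round(4),W[v,us[-1]].round(4))
for v in range(90,165,10):
    us=np.where(g[v])[0];
```

```text
268 133 [ 0.502 -0.005  0.109]
314 133 [ 0.513 -0.042  0.107]
291 133 [ 0.508 -0.024  0.109]
291 145 [ 0.499 -0.026  0.116]
291 158 [ 0.489 -0.029  0.126]
291 170 [ 0.482 -0.031  0.136]
266 181 [ 0.468 -0.014  0.14 ]
318 181 [ 0.479 -0.054  0.136]
291 186 [ 0.47  -0.034  0.138]
290 40 [ 0.586 -0.     0.066]
291 90 [ 0.548 -0.015  0.012]
2688 [ 0.4893158  -0.02879383  0.12625854] [ 0.46638554 -0.05266195  0.10532557] [ 0.51468352 -0.00398851  0.14364176]
((0.49028098583221436, -0.028676513582468033), (0.03984649106860161, 0.04095720499753952), 16.520559310913086)
[[-6.94856483e-01 -2.00422080e-01  6.90655818e-01]
 [-2.76716213e-01  9.60951573e-01  4.60226187e-04]
 [-6.63779034e-01 -1.90795872e-01 -7.23183469e-01]] [0.80554862 0.60342879 0.04231729]
110 [0.5143 0.0255 0.0109] [ 0.5406 -0.0622  0.0113]
120 [0.5039 0.0225 0.0114] [ 0.5304 -0.0655  0.0122]
130 [0.493  0.0208 0.01  ] [ 0.5197 -0.068   0.0112]
140 [0.4823 0.0178 0.0099] [ 0.5092 -0.0716  0.0106]
150 [0.4716 0.0148 0.0109] [ 0.4983 -0.0742  0.0105]
```

```bash
python3 -m inch '0 0 0 0.01 0 0 0;0 0 0 0.02 0.001 0 0;0 0 0 0.03 0.002 0 0;0 0 0 0.04 0.003 -0.01 0;0 0 0 0.049 0.004 -0.03 0;0 0 0 0.049 0.004 -0.05 0;0 0 0 0.049 0.004 -0.07 0;0 0 0 0.049 0.004 -0.09 0' 30
python3 - <<'E'
from h import *
s=ctrl.read_state();print(s['ee_pos'],s['force'],s['opening']);c=snap('wrist','w2')
E
```

```text
time_s: 2.87
ee_pos: [0.4995, -0.0241, 0.1437]
orientation: [-3.107, -0.462, -0.0]
force: [0.0, 0.0, 0.3]
opening: 0.0404
[ 0.49954651 -0.02407084  0.14374042] [0.01841222 0.0386062  0.33874507] 0.04040841985025315
```

View pics/w2.png

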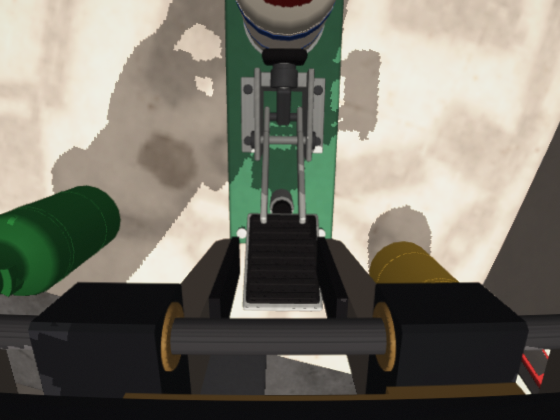

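```bash
python3 -m inch '0 0 0 0 -0.001 0 0;0 0 0 0 -0.001 0 0;0 0 0 0 -0.001 0 0;0 0 0 0 -0.001 0 0;0 0 0 0 -0.001 0 0;0 0 0 0 -0.001 0 0;0 0 0 0 -0.001 -0.006 0;0 0 0 0 -0.001 -0.012 0'
python3 -m inch '0 0 0 -0.001 0 -0.003 0;0 0 0 -0.003 -0.001 -0.006 0;0 0 0 -0.005 -0.0015 -0.009 0;0 0 0 -0.007 -0.002 -0.012 0;0 0 0 -0.009 -0.003 -0.015 0;0 0 0 -0.011 -0.003 -0.018 0;0 0 0 -0.013 -0.004 -0.022 0;0 0 0 -0.015 -0.004 -0.025 0'
python3 - <<'E'
from h import *
s=ctrl.read_state();print(s['ee_pos'],s['force'],s['opening']);c=snap('side','s3');
cv2.imwrite('pics/s3z.png',cv2.resize(c['img'][170:290,180:330,::-1],None,fx=5,fy=5,interpolation=cv2.INTER_CUBIC))
E
```

```text
time_s: 3.58
ee_pos: [0.5002, -0.0269, 0.1327]
orientation: [3.108, 0.458, 0.002]
force: [-0.2, -0.5, 1.2]
opening: 0.0005
time_s: 4.25
ee_pos: [0.4867, -0.0311, 0.1095]
orientation: [3.106, 0.458, 0.007]
force: [0.3, -0.3, 9.5]
opening: 0.0003
[ 0.48669405 -0.03114941  0.10951385] [ 0.34034223 -0.32523607  9.45326056] 0.00028066039610657686
```

View pics/s3z.png

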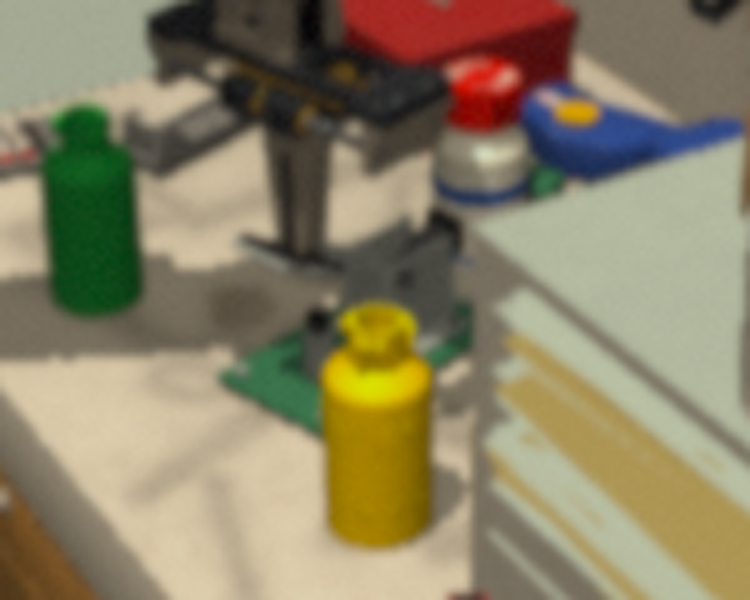

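```bash
python3 -m inch '0 0 0 -0.002 0 -0.005 0;0 0 0 -0.004 0 -0.01 0;0 0 0 -0.006 0 -0.015 0;0 0 0 -0.008 -0.001 -0.02 0;0 0 0 -0.009 -0.001 -0.025 0;0 0 0 -0.01 -0.001 -0.03 0;0 0 0 -0.011 -0.002 -0.035 0;0 0 0 -0.011 -0.002 -0.04 0'
```

```text
time_s: 4.97
ee_pos: [0.4728, -0.0324, 0.0665]
orientation: [-3.107, -0.458, 0.003]
force: [-2.2, 0.2, 22.2]
opening: 0.0009
```

```bash
python3 -m inch '0 0 0 0 0 -0.001 0;0 0 0 0 0 -0.002 0;0 0 0 0 0 -0.002 0;0 0 0 0 0 -0.002 0;0 0 0 0 0 -0.002 0;0 0 0 0 0 0.005 0;0 0 0 0 0 0.02 0;0 0 0 0 0 0.04 0'
python3 -m inch '0 0 0 0 0 0.03 0.02;0 0 0 0 0 0.06 0.06;0 0 0 0 0 0.09 0.0919;0 0 0 0 0 0.12 0.0919;0 0 0 0.02 0 0.13 0.0919;0 0 0 0.04 0 0.13 0.0919;0 0 0 0.05 0 0.13 0.0919;0 0 0 0.05 0 0.13 0.0919'
python3 - <<'E'
from h import *
s=ctrl.read_state();print(s['ee_pos'],s['orientation'],s['joints'],s['force'],s['opening']);c=snap('wrist','w4');T=wT(s,c);np.save('pics/w4T.npy',T)
E
```

```text
time_s: 5.63
ee_pos: [0.4719, -0.032, 0.106]
orientation: [-3.106, -0.458, 0.007]
force: [-0.4, 0.1, -0.1]
opening: 0.0004
time_s: 6.3
ee_pos: [0.5248, -0.0326, 0.2369]
orientation: [-3.107, -0.459, 0.001]
force: [-0.1, 0.4, -1.1]
opening: 0.0517
[ 0.52480116 -0.03263021  0.23690844] [-3.10734862e+00 -4.58646706e-01  7.27003184e-04] [-2.92352809e-01  1.55601661e-02  1.70505906e+00  3.30213596e-04
  1.42163811e+00  9.85309173e-01] [-0.11557761  0.44337726 -1.13677278] 0.05166765572339715
```

View pics/w4.png

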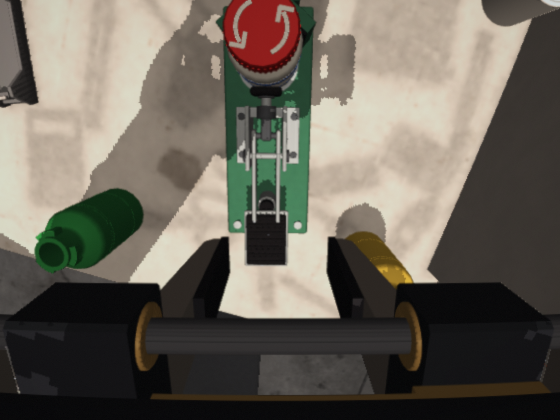

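Run:
```python
from h import *
c=dict(np.load('pics/w4.npz'));T=np.load('pics/w4T.npy');W,ok=cloud(c,T)
for u,v in[(266,220),(266,238),(266,255),(262,25),(262,60)]: print(u,v,W[v,u].round(4))
img=c['img'].astype(int)
m=(img[...,0]>120)&(img[...,1]<90)&(img[...,2]<90)&(W[...,2]>.152)&(W[...,2]<.17);m[:,:200]=0;m[:,320:]=0;m[90:]=0
P=W[m];print(len(P),P.mean(0),P.min(0),P.max(0)); print(cv2.minEnclosingCircle(P[:,:2].astype(np.float32)))
```

```text
266 220 [ 0.4884 -0.0295  0.0646]
266 238 [ 0.4697 -0.035   0.0654]
266 255 [ 0.4526 -0.0401  0.0687]
262 25 [0.6455 0.016  0.1594]
262 60 [0.6241 0.0097 0.1612]
3285 [0.64187637 0.01558604 0.1603009 ] [ 0.6199444  -0.00980231  0.15448151] [0.66476717 0.04032334 0.16289108]
((0.6432976126670837, 0.015361412428319454), 0.02572878822684288)
```

```bash
python3 -m inch '0 0 0 0.02 0.008 0 0.0919;0 0 0 0.04 0.016 0 0.0919;0 0 0 0.06 0.024 0 0.0919;0 0 0 0.08 0.032 0 0.0919;0 0 0 0.1 0.04 0 0.0919;0 0 0 0.115 0.046 -0.01 0.0919;0 0 0 0.1185 0.048 -0.025 0.0919;0 0 0 0.1185 0.048 -0.04 0.0919'
python3 - <<'E'
from h import *
s=ctrl.read_state();print(s['ee_pos'],s['orientation'],s['joints'],s['force'],s['opening'])
c=snap('wrist','w5');T=wT(s,c);
W,ok=cloud(c,T);img=c['img'].astype(int)
m=(img[...,0]>120)&(img[...,1]<90)&(img[...,2]<90)&(W[...,2]>.157)&(W[...,2]<.17);m[:,:150]=0;m[:,400:]=0
P=W[m];print(len(P),P.mean(0)); print(cv2.minEnclosingCircle(P[:,:2].astype(np.float32)))
E
```

```text
time_s: 7.02
ee_pos: [0.6424, 0.0159, 0.1966]
orientation: [-3.107, -0.46, 0.001]
force: [0.3, 0.5, -0.5]
opening: 0.0918
[0.64242154 0.0159174  0.19664761] [-3.10744778e+00 -4.59613786e-01  5.84751181e-04] [-1.63014678e-01  3.43840001e-01  1.41197088e+00  2.12585224e-04
  1.38623960e+00  1.11405751e+00] [ 0.29411499  0.46479888 -0.46072475] 0.09177491450024772
3611 [0.64458291 0.01604733 0.16023012]
((0.6432938575744629, 0.015762485563755035), 0.025339417159557343)
```

View pics/w5.png

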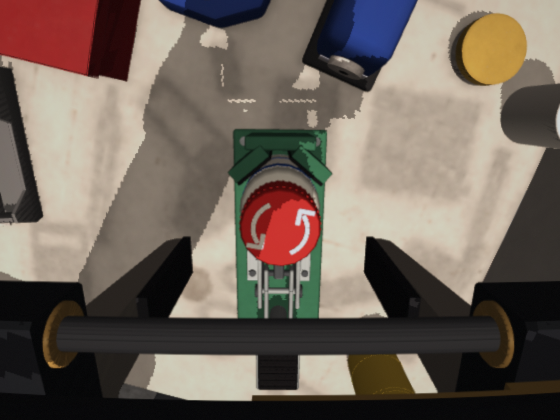

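```bash
python3 -m inch '0 0 0 0.001 0 -0.015 0.0919;0 0 0 0.001 0 -0.03 0.0919;0 0 0 0.001 0 -0.045 0.0919;0 0 0 0.001 0 -0.055 0.0919;0 0 0 0.001 0 -0.065 0.0919;0 0 0 0.001 0 -0.065 0.0919;0 0 0 0.001 0 -0.065 0.05;0 0 0 0.001 0 -0.065 0.05' 50
python3 -m inch '0 0 0 0 0 0 0.04;0 0 0 0 0 0 0.04;0 0 0 0 0 0 0.04;0 0 0 0 0 0 0.04;0 0 0 0 0 0 0.04;0 0 0 0 0 0 0.04;0 0 0 0 0 0 0.04;0 0 0 0 0 0 0.04' 50
python3 - <<'E'
from h import *
s=ctrl.read_state();print(s['ee_pos'],s['force'],s['moment'],s['opening'])
c=snap('wrist','w6')
E
```

```text
time_s: 7.73
ee_pos: [0.6438, 0.0152, 0.1336]
orientation: [3.108, 0.458, 0.002]
force: [-0.6, 0.6, 0.6]
opening: 0.0807
time_s: 8.4
ee_pos: [0.6436, 0.0151, 0.1329]
orientation: [3.108, 0.458, 0.001]
force: [0.5, -1.5, 2.3]
opening: 0.0513
[0.64360093 0.0150611  0.13294068] [ 0.49815695 -1.53765953  2.26510466] [-0.23980684  0.09965878  0.01907133] 0.05132385605120882
```

View pics/w6.png

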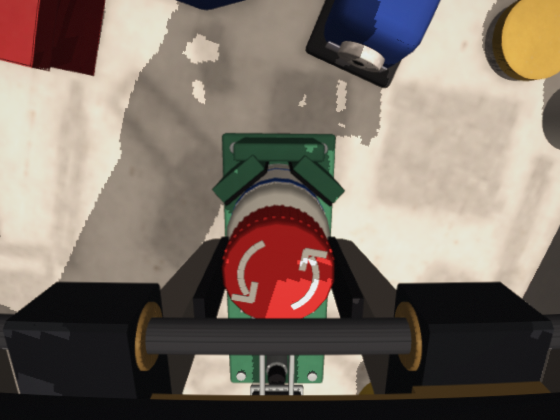

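```bash
python3 -m inch '0 0 0 0 0 -0.001 0.04;0 0 0 0 0 -0.002 0.04;0 0 0 0 0 -0.003 0.04;0 0 0 0 0 -0.004 0.04;0 0 0 0 0 -0.005 0.04;0 0 0 0 0 -0.006 0.04;0 0 0 0 0 -0.006 0.04;0 0 0 0 0 -0.006 0.04' 55
```

```text
time_s: 9.12
ee_pos: [0.6438, 0.0151, 0.1292]
orientation: [3.107, 0.459, 0.002]
force: [-5.3, -1.7, 13.4]
opening: 0.0518
```

```bash
python3 -m inch '0 0 0 0 0 -0.001 0.04;0 0 0 0 0 -0.002 0.04;0 0 0 0 0 -0.0025 0.04;0 0 0 0 0 -0.0025 0.04;0 0 0 0 0 -0.0025 0.04;0 0 0 0 0 -0.0025 0.04;0 0 0 0 0 -0.0025 0.04;0 0 0 0 0 -0.0025 0.04' 60
```

```text
time_s: 9.78
ee_pos: [0.6439, 0.015, 0.1278]
orientation: [3.107, 0.459, 0.002]
force: [-8.2, -0.5, 17.5]
opening: 0.0513
```

```bash
python3 -m inch '0 0 0.07 0 0 0 0.04;0 0 0.14 0 0 0 0.04;0 0 0.21 0 0 0 0.04;0 0 0.28 0 0 0 0.04;0 0 0.35 0 0 0 0.04;0 0 0.42 0 0 0 0.04;0 0 0.49 0 0 0 0.04;0 0 0.56 0 0 0 0.04' 60
python3 - <<'E'
from h import *
s=ctrl.read_state();print(s['ee_pos'],s['force'],s['moment'],s['opening'])
c=snap('wrist','w7')
E
```

```text
time_s: 10.45
ee_pos: [0.6455, 0.0153, 0.1278]
orientation: [2.856, 1.303, 0.008]
force: [-1.6, 1.3, 14.2]
opening: 0.0513
[0.64549841 0.01530135 0.12783707] [-1.60178101  1.32885304 14.15360792] [ 0.03500142  0.41339724 -0.05045104] 0.05125502692409057
```

View pics/w7.png

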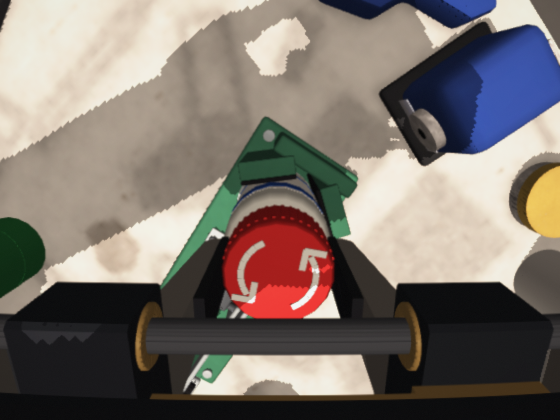

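```bash
python3 -m inch '0 0 0.07 0 0 0 0.04;0 0 0.14 0 0 0 0.04;0 0 0.21 0 0 0 0.04;0 0 0.28 0 0 0 0.04;0 0 0.35 0 0 0 0.04;0 0 0.42 0 0 0 0.04;0 0 0.49 0 0 0 0.04;0 0 0.54 0 0 0 0.04' 60
python3 - <<'E'
from h import *
s=ctrl.read_state();print(s['ee_pos'],s['force'],s['moment'],s['opening'],s['joints'])
c=snap('wrist','w8')
E
```

```text
time_s: 11.17
ee_pos: [0.6458, 0.0153, 0.1279]
orientation: [2.404, 2.016, 0.007]
force: [0.0, 0.3, 12.5]
opening: 0.0516
[0.64575143 0.01527845 0.12789988] [ 0.04677395  0.26439676 12.48834221] [ 0.01823192  0.24267683 -0.04356106] 0.05157185424469609 [-1.63382887e-01  4.05896691e-01  1.47196744e+00  6.88442412e-04
  1.25750231e+00  1.11723520e-02]
```

View pics/w8.png

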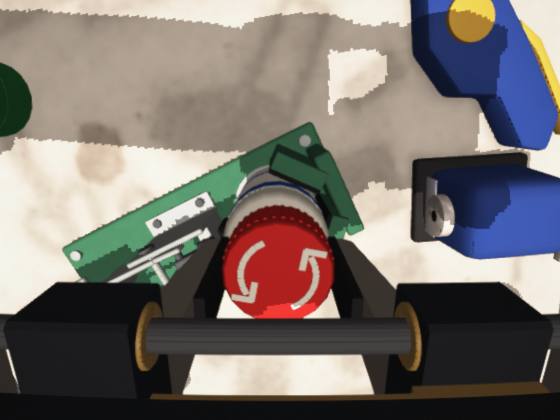

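```bash
python3 -m inch '0 0 0 0 0 0.003 0.04;0 0 0 0 0 0.006 0.04;0 0 0 0 0 0.009 0.04;0 0 0 0 0 0.012 0.04;0 0 0 0 0 0.015 0.04;0 0 0 0 0 0.018 0.04;0 0 0 0 0 0.021 0.04;0 0 0 0 0 0.024 0.04' 60
```

```text
time_s: 11.88
ee_pos: [0.6425, 0.0155, 0.1476]
orientation: [-2.409, -2.014, 0.002]
force: [0.2, 0.6, -0.3]
opening: 0.0513
```

```bash
python3 -m inch '0 0 0 0 0 0.006 0.04;0 0 0 0 0 0.012 0.04;0 0 0 0 0 0.018 0.04;0 0 0 0 0 0.024 0.04;0 0 0 0 0 0.03 0.04;0 0 0 0 0 0.036 0.04;0 0 0 0 0 0.04 0.04;0 0 0 0 0 0.04 0.04' 60
python3 - <<'E'
from h import *
s=ctrl.read_state();print(s['ee_pos'],s['orientation'],s['force'],s['moment'],s['opening'])
c=snap('wrist','w9');c=snap('side','s9');cv2.imwrite('pics/s9z.png',cv2.resize(c['img'][140:300,170:330,::-1],None,fx=3.7,fy=3.7,interpolation=cv2.INTER_CUBIC))
t=snap('top','t9')
cv2.imwrite('pics/t9z.png',cv2.resize(t['img'][150:300,120:450,::-1],None,fx=2.4,fy=2.4,interpolation=cv2.INTER_CUBIC))
E
```

```text
time_s: 12.55
ee_pos: [0.644, 0.0152, 0.1896]
orientation: [2.409, 2.014, 0.002]
force: [0.3, -0.4, -1.7]
opening: 0.0514
[0.64401585 0.01519099 0.18960417] [2.40881587e+00 2.01419319e+00 2.22378769e-03] [ 0.34600081 -0.44975783 -1.69306016] [-0.09352574  0.04322195  0.00269543] 0.05139454426882178
```

View pics/s9z.png

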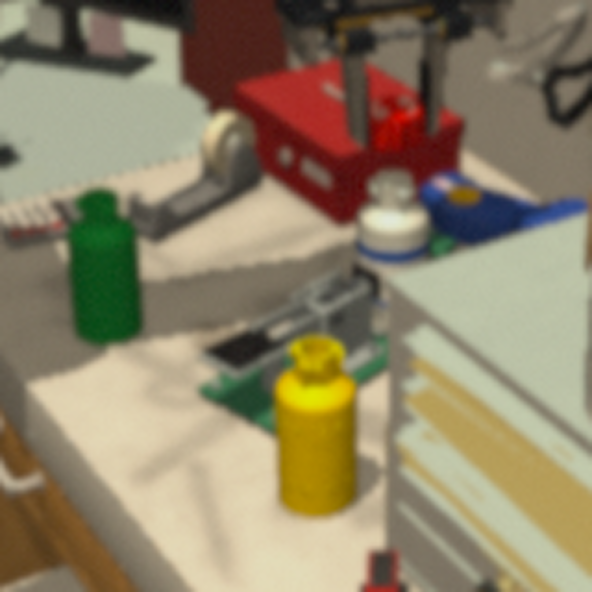

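View pics/w9.png

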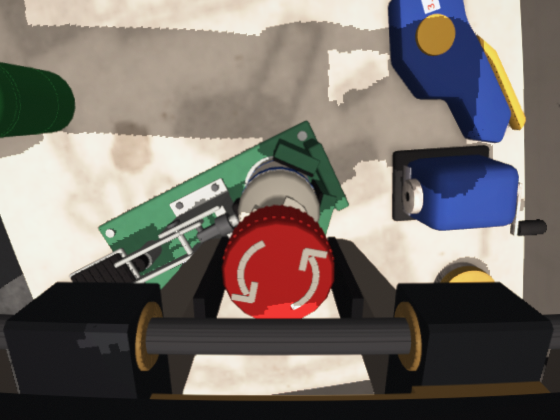

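View pics/t9z.png

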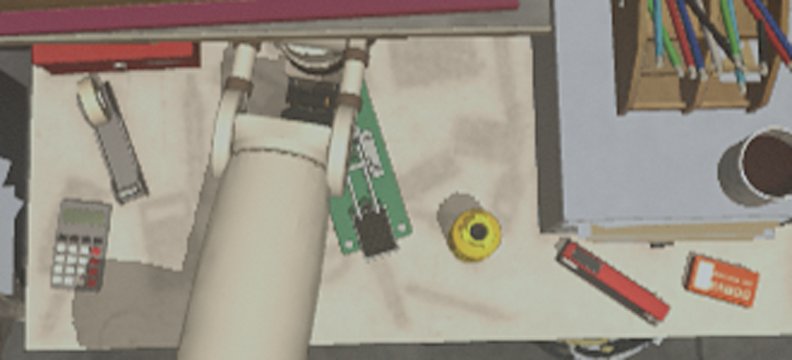

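```bash
python3 -c "
from station import ctrl
s=ctrl.read_state();print(abs(s['joint_velocities']).max(),s['opening'],s['time_s']);print(ctrl.job_done())"
```

```text
0.005330953795456412 0.051370095634733354 12.7
the job is handed in; nothing more can be done
None
```

I handed the job in at 12.7 s, with the red cap off and held about 4 cm above the open bottle.

- **Pedal:** I pressed it down to its stop with the closed fingers; the force peaked at about 22 N. It stayed down when released: the tread measured 65 mm above the counter, against the 67 mm given.
- **Cap:** I gripped it, pressed it about 5 mm down (17.5 N), turned it about 63° anticlockwise and lifted it straight up. The force dropped to near zero as it came free.

**Last checks:** The gripper opening is 51.4 mm, matching the 52 mm cap. The tool points straight down, the cap looks level, and the arm is at rest. The final pictures show the bottle upright and open in the clamp with the pedal down. The yellow look-alike, stapler, staples box and calculator look undisturbed in the top view. The arm hides the green bottle there, but the side view shows it in place. I did not check the till roll on its own.

No check failed. The sideways force rose to about 8 N while I pressed the cap, and had dropped to about 2 N partway through the twist.

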